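# Unlatch a double lid on the bracket, close the parts box, lift off the outer lid

## Task

Pick up the double lid by its square stem and press its two end latches fully home against the upright face of the bent bracket, one after the other, turning the lid half round in between. Then lower the double lid onto the parts box so that the inner lid is fully seated in the box's mouth, and lift off the outer lid alone, leaving the inner lid seated. Finish holding the outer lid level in the gripper, well clear above the top of the stem; do not drop the lids or disturb the bell, hex keys or tire levers.

Things in the scene. Friction and masses are not known exactly. Their poses are not given: they have to be found in the camera images.
- parts_box: Open grey plastic parts box, 120 (x) x 90 (y) x 50 mm high, walls 4 mm (mouth 112 x 82 mm inside), screwed to the bench. Origin: centre of its underside, z up. Stands on one side of the bracket (left or right), the double lid on the other.
- box_mouth (a point): Centre of the box's mouth at rim height, 50 mm above the box's origin; axes as the box's.
- inner_lid: Aluminium inner lid, about 0.25 kg, nested under the outer lid; lies plug down on the bench. Origin: centre of its underside. Heights above it: plug 98 (x) x 68 (y) mm 0 to 5, 104 x 74 mm 5 to 10; flange 120 x 90 mm 10 to 18, which rests on the box rim when seated (origin then 10 mm below box_mouth). Fits the box either way round with 4 mm play a side (7 mm at first).
- stem_top (a point): Centre of the top of the inner lid's upright 16 mm square stem (sides along x and y), 80 mm above the inner lid's origin; axes as the inner lid's. The stem passes up through the outer lid's collar and stands 33 mm proud of it. Lifted by the stem, the inner lid carries the outer lid along.
- outer_lid: Grey plastic outer lid, about 0.2 kg: shallow cap 132 (x) x 102 (y) mm resting on the inner lid with 2 mm play a side. Origin: centre of its lower edge, 11 mm above the inner lid's origin when nested, axes alike; top plate's upper face 11 mm higher. While either latch is out it is hooked to the inner lid; with both home it lifts straight off, and must rise 69 mm to clear the stem.
- collar_top (a point): Centre of the top edge of the outer lid's square collar: 30 x 30 mm outside, 20 x 20 mm hole, 25 mm tall above the plate; 36 mm above the outer lid's origin, 47 above the inner lid's. Axes as the outer lid's. Grip it along y: along x the hooks (at x = 40 to 51 mm either side, up to 20.5 mm above the outer lid's origin) are in the way.
- latch_a (a joint): Steel slide latch at the outer lid's +x end: 0 = out (locked), 0.009 m = fully home (free). It slides inward along the lid, takes about 3 N, stays where it is pushed, and stops hard at 9 mm.
- latch_b (a joint): The same latch at the outer lid's -x end; 0 out, 0.009 m fully home.
- latch_a_tab (a point): Middle of the outer edge of latch a's tab (28 mm wide, 4 mm thick): 80 mm from the lid's centre along +x when out (14 mm proud of the lid's end), 71 mm when home; 24 mm above the inner lid's origin. Moves with the latch.
- latch_b_tab (a point): The same point of latch b's tab, along -x of the outer lid. Moves with the latch.
- bracket: Bent dark steel bracket screwed to the bench: upright plate 90 mm wide (y), 70 mm high, 5 mm thick, its flat front face at local x = 0 looking to local -x (towards the robot); its foot runs 60 mm behind it. Origin: middle of the front face's lower edge.
- bracket_face (a point): Point on the bracket's front face, 45 mm above the bench in the middle of its width; x points into the plate, y along it, z up.
- bell: Red plastic bicycle bell, 54 mm across, 43 mm high, origin under its centre. Loose; leave alone.
- hex_set: Fold-out hex key set, 96 x 36 x 20 mm, origin under its centre. Loose; leave alone.
- tire_levers: Three blue tire levers side by side, clipped together, about 117 x 61 x 10 mm, origin under its centre. Loose; leave alone.
Mind the look-alikes: they are no part of the job. What is shaped like the bracket but green is not meant.

How it is judged:
On the way, in this order (a step that is already met when the one before it is completed fails the run):
1. lid held by the stem, one latch is pressed home against the bracket's face (((value of joint latch_a above 0.007 m and x of latch_a_tab in the frame of bracket_face between -0.005 and 0.003 m and contact force between the fingers and inner_lid above 0.5 N and y of latch_a_tab in the frame of bracket_face between -0.06 and 0.06 m) or (value of joint latch_b above 0.007 m and x of latch_b_tab in the frame of bracket_face between -0.005 and 0.003 m and contact force between the fingers and inner_lid above 0.5 N and y of latch_b_tab in the frame of bracket_face between -0.06 and 0.06 m))), for 0.05 s.
2. the lid turned round, the other latch too is pressed home against the bracket's face (value of joint each of latch_a, latch_b above 0.007 m and ((value of joint latch_a above 0.007 m and x of latch_a_tab in the frame of bracket_face between -0.005 and 0.003 m and contact force between the fingers and inner_lid above 0.5 N and y of latch_a_tab in the frame of bracket_face between -0.06 and 0.06 m) or (value of joint latch_b above 0.007 m and x of latch_b_tab in the frame of bracket_face between -0.005 and 0.003 m and contact force between the fingers and inner_lid above 0.5 N and y of latch_b_tab in the frame of bracket_face between -0.06 and 0.06 m))), for 0.05 s.
3. the double lid is seated on the parts box, both lids still together (z of inner_lid in the frame of box_mouth below -0.0075 m and horizontal distance between inner_lid and box_mouth below 0.008 m and angle between inner_lid's own z axis and vertical below 0.05 rad and z of outer_lid in the frame of inner_lid below 0.018 m), for 0.2 s.
At the end, for the whole second after the job is handed in: Inner lid seated in the box (underside 7.5 mm or more below the rim, within 8 mm of centre, level to 0.05 rad), at rest, not touched by the fingers; outer lid gripped, at rest, level to 0.2 rad, its lower edge 85 mm or more above the inner lid's underside, clear of the inner lid (z of inner_lid in the frame of box_mouth below -0.0075 m and horizontal distance between inner_lid and box_mouth below 0.008 m and angle between inner_lid's own z axis and vertical below 0.05 rad and z of outer_lid in the frame of inner_lid above 0.085 m and contact force between the fingers and outer_lid above 1 N and contact force between the fingers and inner_lid below 0.2 N and contact force between outer_lid and inner_lid below 0.1 N and angle between outer_lid's own z axis and vertical below 0.2 rad and linear speed of outer_lid below 0.05 m/s and linear speed of inner_lid below 0.03 m/s); the arm keeps its last pose, push and grip.
It fails at once if the lids part while the inner lid is not seated in the box (z of outer_lid in the frame of inner_lid above 0.022 m and not (z of inner_lid in the frame of box_mouth below -0.005 m)).
It fails at once if the lids are dropped (inner lid ungripped more than 35 mm above its seat) (height (world z) of inner_lid above 0.075 m and contact force between the fingers and inner_lid below 0.1 N and contact force between the fingers and outer_lid below 0.1 N).
It fails at once if a bystander is disturbed (moved more than 20 mm) (distance of any of bell, hex_set, tire_levers from where it was at the start of the episode above 0.02 m).
It also fails if it takes over 72 s, if anything falls off the work surface, if the arm or the gripper's body presses on something with over 40 N, if the wrist force passes 120 N, or if a joint passes its speed limit or range.

## Robot

A 7-joint arm with a two-finger parallel gripper is mounted at the origin on the work surface. World frame = base frame: x ahead of the robot, y to its left, z up, the work surface at z = 0. Lengths are in m, angles in rad, forces in N, time in s.
With the tool pointing down it reaches from about 0.4 to 0.85 m from the base axis. Payload 10.4 kg.
Tool frame: the origin (TCP) lies at the very end of the fingers, on their centre line; the grasp point (between the pads) lies 19 mm behind it; z points along the fingers, y is the line along which they close (so a half turn about z gives the same grasp; the last joint's range is limited). The gripper opens to 85 mm and grips with 20 to 120 N. Pads are 22 mm wide; open, the fingers measure 114 mm over their backs; the gripper's body (76 mm by 85 mm) begins 54 mm behind the grasp point. The pads swing forward as they close: fully open they stand 13 mm farther back than shut.
Start: joints at [1.156, 0.332, -0.065, 1.46, 0.022, 1.35, -0.088], TCP at [0.239, -0.578, 0.231] pointing down, gripper open.
Joint ranges: [-2.6, 2.6], [-0.5, 2.12], [-1.47, 1.34], [0.16, 2.42], [-1.27, 4.41], [0.06, 2.06], [-2.6, 2.6]. Speed limits (rad/s): [2.22, 2.22, 2.79, 2.79, 3.14, 3.14, 3.14].

## Interface

Orientations are given as a unit quaternion [x, y, z, w].
In Python, from workcell import manip gives the robot as it stands.
- The arm moves only by the tool jog_arm, called after ">>>" as name(argument=value, ...) on one line, values as JSON. Schema: {"type":"object","properties":{"steps":{"type":"array","items":{"type":"array","items":{"type":"array","items":{"type":"number"},"minItems":7,"maxItems":7},"minItems":1,"maxItems":20},"minItems":1,"maxItems":1},"squeeze":{"type":"number"},"only":{"type":"string"},"quiet":{"type":"boolean"},"lines":{"type":"string"}},"required":["steps"],"additionalProperties":false}. steps is a list that holds a single list of rows (three levels of brackets), with 1 to 20 rows, each of 7 numbers: a rotation vector rx, ry, rz in units of 0.25 rad, then dx, dy, dz in units of 25 mm, then the opening from 0.0 (shut) to 1.0 (fully open); each row is the pose to reach, as a shift and turn from the pose commanded when the call began, along the tool's axes at that moment; what a row does not reach only later rows make up. A row lasts 1/8 s, in which the tool goes at most 0.0625 m and 0.188 rad, less where a joint would pass 70% of its speed; a pose out of reach is approached as far as the arm can. The fingers move at their own pace and stop on an object; squeeze is the grip in N (left out, the last holds). Time passes only in rows, so rows that do not move let the fingers close. The tool returns the time, the measured TCP pose, the force, the opening and the grip force at its end. only (a regular expression) keeps the lines of the reply that match it, lines (a string "A,B") keeps lines A to B, and quiet returns only ok. Input that does not fit is refused with a message, and nothing moves.
- manip.get_obs(): the state, without advancing time (a new reading comes with each control period).
- manip.camera(name): name is "scene" or "top"; returns the picture (480x640x3 uint8, blue, green, red); there is no depth.
- manip.calibration(name): a dict with "fx", "fy", "cx", "cy" (pixels), "k1" (the pictures are not rectified: a ray, as slopes to the right and down, at radius r is drawn at 1 + k1 r^2 times it, then the intrinsics apply), "world_from_camera" (4x4, takes a point from camera to world coordinates). Camera axes: x right, y up, looking along -z (the intrinsics and any distortion apply to the point x, -y, -z); pixel columns grow to the right and rows downward; lengths in m; the calibration is good to about 2 mm. A picture is of the moment at which its call begins. calibration takes no time and is no camera call.
- manip.hand_in(): hands the job in; it is judged then, once.
Trained networks look in the newest picture that a camera, given by its name, has taken for a name from the list of things; names that differ only in an ending like _2 or _b are one class to them, and where a whole thing is asked for, a point or a joint stands for the part that bears it (a point fixed in the world has none). Each returns a list of dicts, best first, with "confidence" (0 to 1); they miss things now and then, are a little off and sometimes report something else, mostly with a low value. They report only what shows in the picture. A call takes as long as a camera call. They do not tell look-alikes from the thing itself.
- manip.outline_of(camera, thing): "mask" (480x640 bool, what is visible of it) and "bbox" ([left, top, right, bottom] in pixels, round what is visible of it).
The state is a dict: "clock": time; "joint_pos": joint angles; "joint_velocities": joint speeds; "tau": joint torques, N m; "position": TCP position; "ee_rot": TCP orientation; "ft_force": force on the tool from outside, world axes, zero at the start; "torque": the same for the moment, N m; "grip_width": opening from 0.0 (shut) to 1.0 (fully open); "grasp_force": force on a finger pad.
Only numpy, scipy, OpenCV 4.12 (cv2) and the standard library are available. Lean on these libraries where they do the work, as an engineer would, in place of code of your own. Each camera call takes 0.05 s, during which the arm holds its last target. There are 200 camera calls.

## Working session

There is one attempt and no reset: what is moved stays moved. The work goes in short steps, Python scripts to look and compute and a tool call to move; the robot and the scene stay as the last step left them, time stands still between calls to the robot, and variables do not carry over. Pictures are saved under pics/ and viewed, at most 10 in all, crops included, and the job is handed in when it is done.

```bash
mkdir -p pics
```

Create h.py:
```python
import numpy as np,cv2
from workcell import manip
from scipy.spatial.transform import Rotation as R
def und(c,pts):
    K=manip.calibration(c);out=[]
    for u,v in pts:
        d=np.array([(u-K['cx'])/K['fx'],(v-K['cy'])/K['fy']]);s=d.copy()
        for _ in range(20): s=d/(1+K['k1']*(s@s))
        out.append(s)
    return np.array(out)
def ray(c,pts):
    T=np.array(manip.calibration(c)['world_from_camera']);s=und(c,pts)
    return T[:3,3],(T[:3,:3]@np.c_[s[:,0],-s[:,1],-np.ones(len(s))].T).T
def at_z(c,pts,z):
    o,d=ray(c,np.atleast_2d(pts)); return o+d*((z-o[2])/d[:,2])[:,None]
def proj(c,P):
    K=manip.calibration(c);T=np.linalg.inv(np.array(K['world_from_camera']))
    p=np.atleast_2d(P)@T[:3,:3].T+T[:3,3]; s=np.c_[p[:,0],-p[:,1]]/-p[:,2:3]
    s=s*(1+K['k1']*(s**2).sum(1,keepdims=True)); return np.c_[s[:,0]*K['fx']+K['cx'],s[:,1]*K['fy']+K['cy']]
def st():
    o=manip.get_obs();return {k:np.round(o[k],4) for k in('clock','position','ee_rot','ft_force','grip_width','grasp_force')}
```

Run:
```python
from h import *
for c in('scene','top'):
    im=manip.camera(c);cv2.imwrite(f'pics/{c}0.png',im)
    print(c,np.round(manip.calibration(c)['world_from_camera'],3).tolist())
    for t in('parts_box','inner_lid','outer_lid','stem_top','collar_top','latch_a','bracket','bell','hex_set','tire_levers'):
        print(t,[(round(d['confidence'],2),np.round(d['bbox']).astype(int).tolist()) for d in manip.outline_of(c,t)])
print(st())
```

```text
scene [[-0.35, -0.579, 0.736, 1.328], [0.937, -0.228, 0.266, 0.35], [0.014, 0.782, 0.623, 0.731], [0.0, 0.0, 0.0, 1.0]]
parts_box [(0.83, [370, 237, 427, 297])]
inner_lid [(0.66, [201, 211, 213, 225]), (0.43, [203, 182, 212, 212])]
outer_lid [(0.94, [186, 182, 231, 216])]
stem_top [(0.72, [153, 260, 181, 293]), (0.58, [203, 179, 212, 210])]
collar_top [(0.58, [191, 184, 224, 221]), (0.49, [200, 207, 214, 221])]
latch_a [(0.24, [465, 290, 501, 322])]
bracket [(0.74, [242, 240, 286, 300]), (0.68, [129, 210, 172, 261])]
bell [(0.62, [466, 292, 505, 318])]
hex_set [(0.74, [154, 261, 185, 294])]
tire_levers [(0.7, [324, 307, 382, 357])]
top [[0.027, 0.982, -0.186, 0.358], [-1.0, 0.026, -0.005, 0.087], [0.0, 0.186, 0.983, 1.144], [0.0, 0.0, 0.0, 1.0]]
parts_box [(0.86, [207, 206, 271, 279])]
inner_lid [(0.57, [483, 262, 521, 320]), (0.49, [454, 130, 484, 182])]
outer_lid [(0.87, [461, 252, 545, 336])]
stem_top [(0.76, [488, 266, 520, 319]), (0.56, [476, 249, 498, 274])]
collar_top [(0.85, [460, 251, 543, 336])]
latch_a [(0.67, [507, 301, 530, 332]), (0.59, [480, 249, 500, 276])]
bracket [(0.77, [347, 177, 400, 213]), (0.61, [495, 179, 550, 222])]
bell [(0.8, [118, 209, 161, 237]), (0.23, [243, 126, 281, 182]), (0.17, [345, 175, 401, 214])]
hex_set [(0.68, [456, 133, 482, 182])]
tire_levers [(0.81, [241, 122, 281, 185])]
{'clock': np.float64(1.1), 'position': array([ 0.2387, -0.5777,  0.2314]), 'ee_rot': array([9.809e-01, 1.946e-01, 0.000e+00, 1.000e-04]), 'ft_force': array([-0.1424, -0.2976,  0.5541]), 'grip_width': np.float64(0.9962), 'grasp_force': np.float64(0.0)}
```

View pics/top0.png

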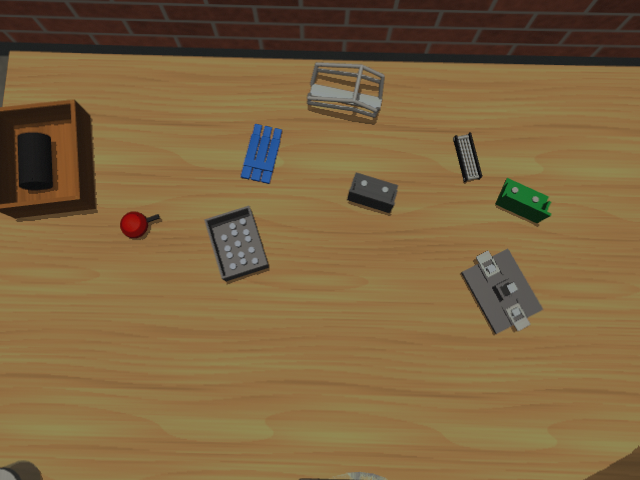

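View pics/scene0.png

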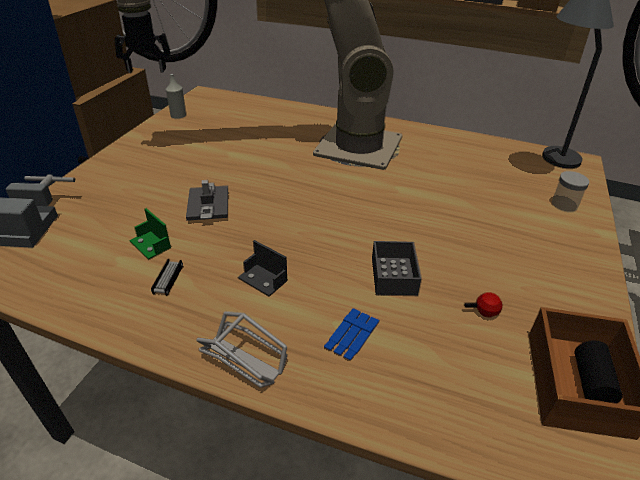

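Candidates: bracket – dark at top (372,193) versus the green look-alike at (523,200), so dark. The lid at (502,292) and the box at (238,245) are the only ones. I'll fit the poses by silhouette and check them in a close crop.

Create fit.py:
```python
from h import *
from scipy.optimize import minimize
def bx(x0,x1,y0,y1,z0,z1): return np.array([[x,y,z] for x in(x0,x1) for y in(y0,y1) for z in(z0,z1)])/1000
LID=[bx(-66,66,-51,51,11,22),bx(-15,15,-15,15,22,47),bx(-8,8,-8,8,47,80),bx(-80,80,-14,14,22,26)]
MOD={'parts_box':[bx(-60,60,-45,45,0,50)],'bracket':[bx(0,5,-45,45,0,70),bx(0,60,-45,45,0,5)],'outer_lid':LID[:2]}
def world(parts,p):
    c,s=np.cos(p[2]),np.sin(p[2]);M=np.array([[c,-s,0],[s,c,0],[0,0,1]])
    z=p[3] if len(p)>3 else 0
    return [q@M.T+[p[0],p[1],z] for q in parts]
def draw(c,parts,p,S=4):
    m=np.zeros((480*S,640*S),np.uint8)
    for q in world(parts,p):
        h=cv2.convexHull(proj(c,q).astype(np.float32)); cv2.fillConvexPoly(m,np.round((h+.5)*S*16).astype(np.int32),255,shift=4)
    return cv2.resize(m,(640,480),interpolation=cv2.INTER_AREA)/255.
def fit(parts,masks,p0):
    B={c:cv2.GaussianBlur(m.astype(float),(0,0),1.5) for c,m in masks.items()}
    f=lambda p:sum(((cv2.GaussianBlur(draw(c,parts,p),(0,0),1.5)-b)**2).sum() for c,b in B.items())
    best=None
    for a in p0:
        n=len(a); sx=np.vstack([a]+[np.array(a)+d for d in np.diag([.01,.01,.15,.01][:n])])
        r=minimize(f,a,method='Nelder-Mead',options=dict(initial_simplex=sx,xatol=1e-4,fatol=1e-2,maxiter=150))
        if best is None or r.fun<best.fun: best=r
    return best
```

Create m1.py:
```python
from fit import *
ims={c:manip.camera(c) for c in('scene','top')}
guess={'parts_box':at_z('top',(238,245),.025)[0],'bracket':at_z('top',(372,200),.03)[0],'outer_lid':at_z('top',(502,292),.03)[0]}
near={'scene':{'parts_box':(398,267),'bracket':(264,270),'outer_lid':(208,203)},'top':{'parts_box':(238,245),'bracket':(372,193),'outer_lid':(502,292)}}
ov={c:cv2.resize(i,None,fx=4,fy=4,interpolation=cv2.INTER_CUBIC) for c,i in ims.items()}
tiles=[]
for t,g in guess.items():
    mk={}
    for c in ims:
        L=[d for d in manip.outline_of(c,t) if np.hypot(*(np.array([(d['bbox'][0]+d['bbox'][2])/2,(d['bbox'][1]+d['bbox'][3])/2])-near[c][t]))<18]
        if L: mk[c]=L[0]['mask']
    r=None
    res={}
    yaws=[-.6,0,.6] if t!='outer_lid' else [-.9,-.3,.3,.9,1.4]
    for key in (list(mk),)+tuple([k] for k in mk):
        r=fit(MOD[t],{c:mk[c] for c in key},[[g[0],g[1],y] for y in yaws]); res[str(key)]=r; print(t,key,np.round(r.x,4),round(r.fun,1))
    p=res[str(list(mk))].x
    for c in ims:
        full=LID if t=='outer_lid' else MOD[t]
        for q in world(full,p):
            h=cv2.convexHull(proj(c,q).astype(np.float32)); cv2.polylines(ov[c],[np.round((h+.5)*4).astype(np.int32)],True,(0,255,255),1)
        u,v=np.array(near[c][t])*4; tiles.append(cv2.resize(ov[c][v-190:v+190,u-190:u+190],(266,266),interpolation=cv2.INTER_AREA))
cv2.imwrite('pics/fit1.png',np.vstack([np.hstack(tiles[0::2]),np.hstack(tiles[1::2])]))
```

```bash
python3 m1.py
```

```text
parts_box ['scene', 'top'] [0.5454 0.2449 0.3403] 9.8
parts_box ['scene'] [0.5453 0.2454 0.3395] 2.1
parts_box ['top'] [0.5455 0.2446 0.3362] 5.8
bracket ['scene', 'top'] [ 0.6323 -0.0125 -0.2748] 98.9
bracket ['scene'] [ 0.6317 -0.0132 -0.2563] 86.9
bracket ['top'] [ 0.6329 -0.0115 -0.3039] 8.6
outer_lid ['scene', 'top'] [ 0.4694 -0.2676  0.5001] 393.8Traceback (most recent call last):
  File "m1.py", line 16, in <module>
    r=fit(MOD[t],{c:mk[c] for c in key},[[g[0],g[1],y] for y in yaws]); res[str(key)]=r; print(t,key,np.round(r.x,4),round(r.fun,1))
  File "fit.py", line 21, in fit
    r=minimize(f,a,method='Nelder-Mead',options=dict(initial_simplex=sx,xatol=1e-4,fatol=1e-2,maxiter=150))
    res = _minimize_neldermead(fun, x0, args, callback, bounds=bounds,
                               **options)
    fxr = func(xr)
    fx = function(np.copy(x), *(wrapper_args + args))
  File "fit.py", line 17, in <lambda>
    f=lambda p:sum(((cv2.GaussianBlur(draw(c,parts,p),(0,0),1.5)-b)**2).sum() for c,b in B.items())
               ~~~^^^^^^^^^^^^^^^^^^^^^^^^^^^^^^^^^^^^^^^^^^^^^^^^^^^^^^^^^^^^^^^^^^^^^^^^^^^^^^^^^
  File "fit.py", line 17, in <genexpr>
    f=lambda p:sum(((cv2.GaussianBlur(draw(c,parts,p),(0,0),1.5)-b)**2).sum() for c,b in B.items())
                                      ~~~~^^^^^^^^^^^
  File "fit.py", line 13, in draw
    h=cv2.convexHull(proj(c,q).astype(np.float32)); cv2.fillConvexPoly(m,np.round((h+.5)*S*16).astype(np.int32),255,shift=4)
                     ~~~~^^^^^
  File "h.py", line 17, in proj
    K=manip.calibration(c);T=np.linalg.inv(np.array(K['world_from_camera']))
ValueError: time passes only in moves, steps and waits
```

Run:
```python
s=open('h.py').read()
s=s.replace("def und","_C={}\ndef cal(c):\n    if c not in _C: _C[c]=manip.calibration(c)\n    return _C[c]\ndef und",1).replace("K=manip.calibration(c)","K=cal(c)").replace("manip.calibration(c)['world","cal(c)['world")
open('h.py','w').write(s)
s=open('m1.py').read()
s=s.replace("        if L: mk[c]=L[0]['mask']","""        if L: mk[c]=L[0]['mask'].copy()
        if t=='outer_lid':
            for n in('latch_a','inner_lid'):
                for d in manip.outline_of(c,n):
                    q=np.array([(d['bbox'][0]+d['bbox'][2])/2,(d['bbox'][1]+d['bbox'][3])/2])
                    if np.hypot(*(q-near[c][t]))<40 and d['confidence']>.3: mk[c]|=d['mask']
            mk[c]=cv2.morphologyEx(mk[c].astype(np.uint8),cv2.MORPH_CLOSE,np.ones((5,5)))>0""")
s=s.replace("MOD[t],{c","(LID if t=='outer_lid' else MOD[t]),{c")
s=s.replace("(list(mk),)+tuple([k] for k in mk)","[list(mk)]+[[k] for k in mk]")
s=s.replace("cv2.imwrite('pics/fit1","for c in mk: print(c,mk[c].sum())\ncv2.imwrite('pics/fit1")
s=s.replace("    for c in ims:\n        full","    for c in ims:\n        cs=cv2.findContours(cv2.resize(mk[c].astype(np.uint8),None,fx=4,fy=4,interpolation=0),0,1)[0]; cv2.drawContours(ov[c],cs,-1,(255,0,255),1)\n        full")
open('m1.py','w').write(s)
```

```bash
python3 m1.py
```

```text
parts_box ['scene', 'top'] [0.5452 0.2444 0.3431] 22.0
parts_box ['scene'] [0.5445 0.2451 0.3392] 5.2
parts_box ['top'] [0.5455 0.244  0.3484] 12.4
bracket ['scene', 'top'] [ 0.6316 -0.0132 -0.26  ] 85.0
bracket ['scene'] [ 0.631  -0.0144 -0.2385] 71.7
bracket ['top'] [ 0.6319 -0.0123 -0.2865] 9.4
outer_lid ['scene', 'top'] [ 0.4697 -0.2675  0.4964] 18.3
outer_lid ['scene'] [ 0.4681 -0.2683  0.4936] 3.8
outer_lid ['top'] [ 0.4698 -0.2675  0.4964] 12.2
scene 1365
top 4132
```

View pics/fit1.png

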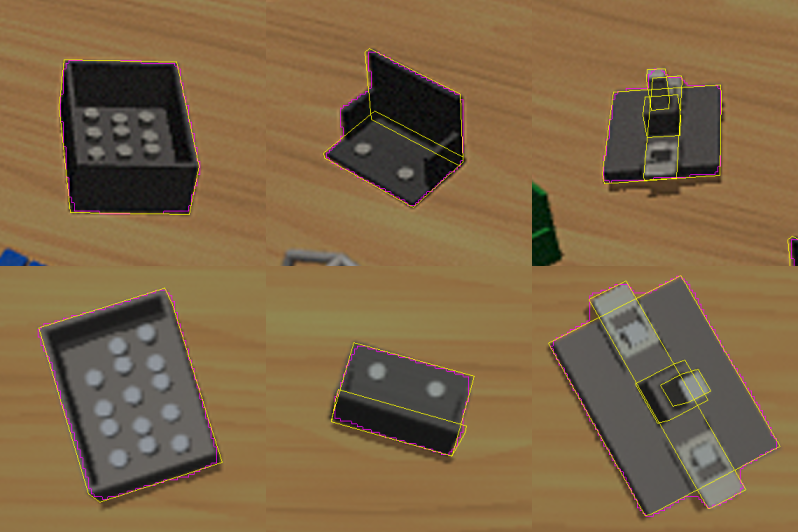

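All three fits agree with the picture: box (0.545, 0.2445) yaw 0.343, dark bracket (0.632, -0.0125) yaw about -0.285, and lid (0.4697, -0.2675) yaw 0.496. I'll grip the stem along lid y, which keeps joint 7 in range for both presses.

Create go.py:
```python
import sys
from h import *
o=manip.get_obs();M=R.from_quat(o['ee_rot']).as_matrix()
def sh(x,y,z,psi):
    T=R.from_euler('xz',[np.pi,psi]).as_matrix()   # extrinsic x then z
    return np.round(np.r_[R.from_matrix(M.T@T).as_rotvec(),M.T@(np.array([x,y,z])-o['position'])],4)
a=[float(eval(v)) for v in sys.argv[1:]]
if a: print(sh(*a))
s=st();m=M[:,0];print({k:v.tolist() for k,v in s.items()},'psi',round(np.arctan2(m[1],m[0]),4),'j7',round(o['joint_pos'][6],3))
```

```bash
python3 go.py .4697 -.2675 .13 .4964
```

```text
[ 2.000e-04 -0.000e+00 -1.046e-01  3.319e-01 -1.985e-01  1.013e-01]
{'clock': 2.1, 'position': [0.2387, -0.5777, 0.2314], 'ee_rot': [0.9809, 0.1946, 0.0, 0.0001], 'ft_force': [0.3147, 0.3834, -0.6266], 'grip_width': 0.9993, 'grasp_force': 0.0} psi 0.3918 j7 -0.089
```

The manual's scale: shifts go in units of 25 mm and turns go in units of 0.25 rad. Converting my numbers, 0.3319 m is 13.276, -0.1985 m is -7.94, -0.1046 rad is -0.4184.

>>> jog_arm(steps=[[[0,0,-0.4184,13.276,-7.94,2.4,1],[0,0,-0.4184,13.276,-7.94,2.4,1],[0,0,-0.4184,13.276,-7.94,2.4,1],[0,0,-0.4184,13.276,-7.94,2.4,1],[0,0,-0.4184,13.276,-7.94,3.2,1],[0,0,-0.4184,13.276,-7.94,4.052,1],[0,0,-0.4184,13.276,-7.94,4.052,1],[0,0,-0.4184,13.276,-7.94,4.052,1],[0,0,-0.4184,13.276,-7.94,4.052,1]]], squeeze=60)

```text
clock: 3.22
position: [0.4693, -0.2686, 0.1305]
ee_rot: [0.969, 0.245, 0.0, 0.0]
ft_force: [0.5, 0.1, 0.2]
grip_width: 1.001
grasp_force: 0.0
```

```bash
python3 go.py .4697 -.2675 .052 .4964
```

```text
[ 0.0009  0.0001 -0.0011  0.0009 -0.0009  0.0785]
{'clock': 3.225, 'position': [0.4693, -0.2686, 0.1305], 'ee_rot': [0.9695, 0.2451, 0.0, 0.0004], 'ft_force': [0.5492, 0.1001, 0.2365], 'grip_width': 1.0006, 'grasp_force': 0.0} psi 0.4953 j7 -0.711
```

In the tool's units: 0.0785 m is 3.14, 0.055 m is 2.2.

>>> jog_arm(steps=[[[0,0,0,0.04,-0.04,1.2,1],[0,0,0,0.04,-0.04,2.2,1],[0,0,0,0.04,-0.04,3.14,1],[0,0,0,0.04,-0.04,3.14,1],[0,0,0,0.04,-0.04,3.14,0],[0,0,0,0.04,-0.04,3.14,0],[0,0,0,0.04,-0.04,3.14,0],[0,0,0,0.04,-0.04,3.14,0],[0,0,0,0.04,-0.04,3.14,0],[0,0,0,0.04,-0.04,3.14,0],[0,0,0,0.04,-0.04,3.14,0],[0,0,0,0.04,-0.04,3.14,0]]], squeeze=100)

```text
clock: 4.72
position: [0.4704, -0.2664, 0.052]
ee_rot: [0.969, 0.246, 0.0, 0.0]
ft_force: [-0.1, -0.9, 6.5]
grip_width: 0.167
grasp_force: 97.7
```

```bash
python3 go.py
```

```text
{'clock': 4.725, 'position': [0.4704, -0.2664, 0.052], 'ee_rot': [0.9694, 0.2456, 0.0003, 0.0004], 'ft_force': [-0.1294, -0.8793, 6.4861], 'grip_width': 0.1673, 'grasp_force': 97.7226} psi 0.4963 j7 -0.746
```

In the tool's units: -0.02 m is -0.8, -0.06 m is -2.4.

>>> jog_arm(steps=[[[0,0,0,0,0,-0.8,0],[0,0,0,0,0,-1.6,0],[0,0,0,0,0,-2.4,0],[0,0,0,0,0,-2.4,0],[0,0,0,0,0,-2.4,0]]])

```text
clock: 5.35
position: [0.4692, -0.2657, 0.1102]
ee_rot: [0.969, 0.246, -0.001, -0.001]
ft_force: [0.6, -0.5, -5.5]
grip_width: 0.165
grasp_force: 98.5
```

```bash
python3 go.py '.632-.11*.9597' '-.0125+.11*.2812' .09 -.285
```

```text
[-0.0011  0.0017  0.7814  0.1857 -0.2226  0.0203]
{'clock': 5.35, 'position': [0.4692, -0.2657, 0.1102], 'ee_rot': [0.9694, 0.2457, -0.0007, -0.0007], 'ft_force': [0.6394, -0.5341, -5.4748], 'grip_width': 0.1651, 'grasp_force': 98.4684} psi 0.4964 j7 -0.721
```

In the tool's units: -0.2226 m is -8.904, -0.21 m is -8.4, 0.7814 rad is 3.1256.

>>> jog_arm(steps=[[[0,0,0.32,0.8,-0.96,0,0],[0,0,0.8,2,-2.4,0,0],[0,0,1.4,3.4,-4.08,0,0],[0,0,2,4.8,-5.76,0,0],[0,0,2.56,6.08,-7.28,0.28,0],[0,0,2.92,7,-8.4,0.56,0],[0,0,3.1256,7.428,-8.904,0.812,0],[0,0,3.1256,7.428,-8.904,0.812,0],[0,0,3.1256,7.428,-8.904,0.812,0]]])

```text
clock: 6.48
position: [0.5269, 0.0169, 0.0907]
ee_rot: [0.99, -0.142, -0.001, 0.0]
ft_force: [0.0, 0.1, -4.3]
grip_width: 0.165
grasp_force: 98.7
```

```bash
python3 go.py '.632-.09*.9597' '-.0125+.09*.2812' .072 -.285
```

Create m2.py:
```python
import sys
from fit import *
# lid pose in hand (x,y,yaw,z of inner origin) and overlay
p0=[float(eval(v)) for v in sys.argv[2:6]]
mk={};ims={}
for c in('scene','top'):
    ims[c]=manip.camera(c);m=np.zeros((480,640),bool);q0=proj(c,[[p0[0],p0[1],p0[3]+.02]])[0]
    for n in('outer_lid','latch_a'):
        for d in manip.outline_of(c,n):
            b=d['bbox'];q=np.array([(b[0]+b[2])/2,(b[1]+b[3])/2])
            if np.hypot(*(q-q0))<40 and d['confidence']>.3: m|=d['mask']
    mk[c]=m
tiles=[]
for c in ims:
    ov=cv2.resize(ims[c],None,fx=4,fy=4,interpolation=cv2.INTER_CUBIC)
    for q in world(LID,p0)+world(MOD['bracket'],[.632,-.0125,-.285])+world(MOD['parts_box'],[.5452,.2444,.343]):
        h=cv2.convexHull(proj(c,q).astype(np.float32)); cv2.polylines(ov,[np.round((h+.5)*4).astype(np.int32)],True,(0,255,255),1)
    u,v=(proj(c,[[p0[0],p0[1],p0[3]+.03]])[0]*4).astype(int); tiles.append(ov[max(v-250,0):v+250,u-200:u+200][:500])
cv2.imwrite(sys.argv[1],np.hstack(tiles))
```

```bash
python3 m2.py pics/p1.png '.632-.11*.9597' '-.0125+.11*.2812' -.285 .038
```

```text
[ 0.0009  0.0009  0.0001  0.0192 -0.0013  0.0186]
{'clock': 6.475, 'position': [0.5269, 0.0169, 0.0907], 'ee_rot': [0.9899, -0.142, -0.0005, 0.0004], 'ft_force': [0.0494, 0.0675, -4.324], 'grip_width': 0.1649, 'grasp_force': 98.6899} psi -0.2849 j7 -2.079
```

View pics/p1.png

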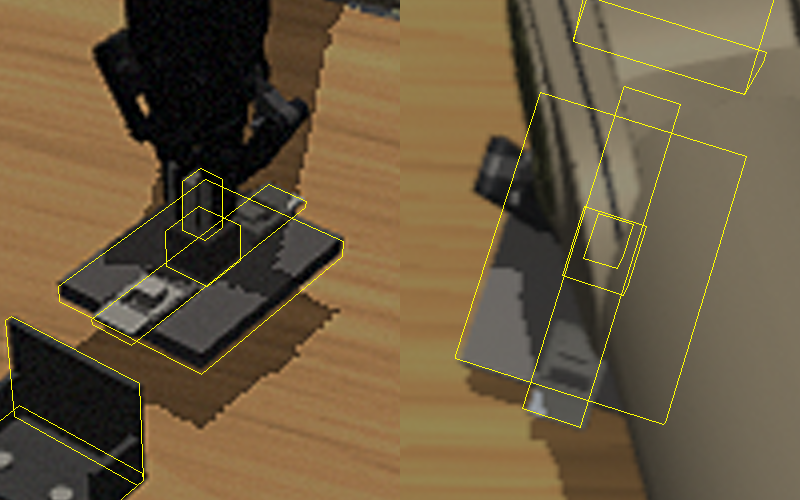

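Picture: the lid hangs level from the stem and lines up with the bracket face. The scene overlay matches, with the tab at about (125,315) in the crop. Tool x points into the plate, so I'll lower and press.

>>> jog_arm(steps=[[[0,0,0,0.32,0,0.4,0],[0,0,0,0.72,0,0.744,0],[0,0,0,0.96,0,0.744,0],[0,0,0,1.08,0,0.744,0],[0,0,0,1.08,0,0.744,0]]], squeeze=120)

```text
clock: 7.4
position: [0.5535, 0.0105, 0.0728]
ee_rot: [0.99, -0.142, 0.0, -0.0]
ft_force: [0.3, -0.4, -3.7]
grip_width: 0.161
grasp_force: 117.5
```

```bash
python3 go.py
```

```text
{'clock': 7.4, 'position': [0.5535, 0.0105, 0.0728], 'ee_rot': [0.9899, -0.1421, 0.0001, -0.0], 'ft_force': [0.2921, -0.351, -3.7067], 'grip_width': 0.1606, 'grasp_force': 117.4793} psi -0.2851 j7 -2.082
```

In the tool's units: 0.008 m is 0.32, 0.006 m is 0.24.

>>> jog_arm(steps=[[[0,0,0,0.08,0,0,0],[0,0,0,0.16,0,0,0],[0,0,0,0.24,0,0,0],[0,0,0,0.32,0,0,0],[0,0,0,0.32,0,0,0]]])

```text
clock: 8.02
position: [0.5608, 0.0083, 0.0725]
ee_rot: [0.99, -0.142, -0.0, 0.0]
ft_force: [-1.9, 0.0, -3.7]
grip_width: 0.163
grasp_force: 117.5
```

```bash
python3 go.py
```

```text
{'clock': 8.025, 'position': [0.5608, 0.0083, 0.0725], 'ee_rot': [0.9899, -0.142, -0.0002, 0.0], 'ft_force': [-1.9278, 0.0113, -3.6883], 'grip_width': 0.1634, 'grasp_force': 117.5493} psi -0.2849 j7 -2.079
```

In the tool's units: 0.003 m is 0.12, 0.002 m is 0.08.

>>> jog_arm(steps=[[[0,0,0,0.04,0,0,0],[0,0,0,0.08,0,0,0],[0,0,0,0.12,0,0,0],[0,0,0,0.12,0,0,0],[0,0,0,0.12,0,0,0]]])

```text
clock: 8.65
position: [0.5638, 0.0074, 0.0726]
ee_rot: [0.99, -0.142, 0.0, 0.0]
ft_force: [-1.4, 0.8, -4.2]
grip_width: 0.16
grasp_force: 117.4
```

```bash
python3 go.py
```

```text
{'clock': 8.65, 'position': [0.5638, 0.0074, 0.0726], 'ee_rot': [0.9899, -0.142, 0.0001, 0.0], 'ft_force': [-1.4059, 0.8061, -4.2112], 'grip_width': 0.1597, 'grasp_force': 117.4328} psi -0.285 j7 -2.078
```

In the tool's units: 0.002 m is 0.08, 0.001 m is 0.04.

>>> jog_arm(steps=[[[0,0,0,0.04,0,0,0],[0,0,0,0.08,0,0,0],[0,0,0,0.08,0,0,0],[0,0,0,0.08,0,0,0]]])

```text
clock: 9.15
position: [0.5658, 0.0068, 0.0726]
ee_rot: [0.99, -0.142, 0.0, 0.0]
ft_force: [-1.9, 0.8, -5.5]
grip_width: 0.159
grasp_force: 117.4
```

```bash
python3 go.py
```

```text
{'clock': 9.15, 'position': [0.5658, 0.0068, 0.0726], 'ee_rot': [0.9899, -0.1421, 0.0001, 0.0], 'ft_force': [-1.8709, 0.7572, -5.4818], 'grip_width': 0.1594, 'grasp_force': 117.4199} psi -0.2851 j7 -2.077
```

>>> jog_arm(steps=[[[0,0,0,0.04,0,0,0],[0,0,0,0.08,0,0,0],[0,0,0,0.08,0,0,0],[0,0,0,0.08,0,0,0]]])

```text
clock: 9.65
position: [0.5673, 0.0063, 0.0725]
ee_rot: [0.99, -0.142, -0.0, 0.0]
ft_force: [-4.7, 0.4, -2.8]
grip_width: 0.162
grasp_force: 117.7
```

```bash
python3 go.py; python3 m2.py pics/p2.png '.5678+.0015' .0062 -.285 .0205
```

```text
{'clock': 9.65, 'position': [0.5673, 0.0063, 0.0725], 'ee_rot': [0.9899, -0.142, -0.0003, 0.0001], 'ft_force': [-4.7393, 0.4473, -2.756], 'grip_width': 0.1621, 'grasp_force': 117.7294} psi -0.2849 j7 -2.077
```

View pics/p2.png

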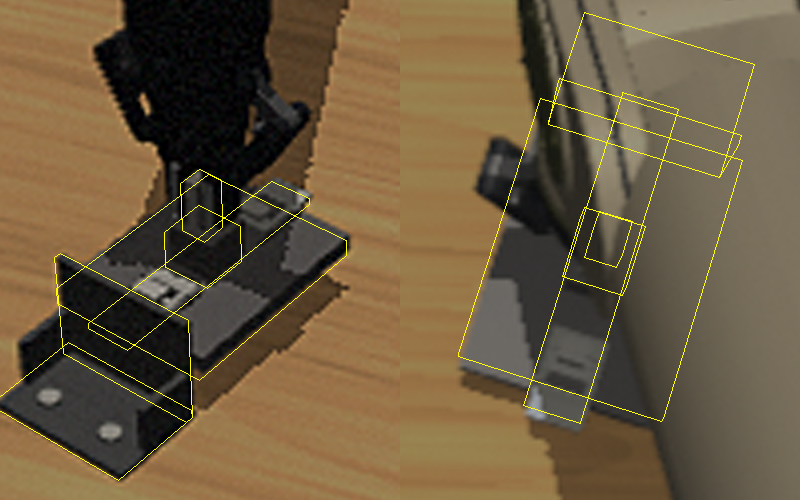

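Picture: the tab is hidden behind the plate, and the lid sits at the face without pitching. Force is starting to rise, so I'll push into the hard stop.

In the tool's units: 0.003 m is 0.12, 0.002 m is 0.08.

>>> jog_arm(steps=[[[0,0,0,0.04,0,0,0],[0,0,0,0.08,0,0,0],[0,0,0,0.12,0,0,0],[0,0,0,0.12,0,0,0]]])

```text
clock: 10.45
position: [0.5678, 0.0064, 0.072]
ee_rot: [0.99, -0.142, -0.003, 0.0]
ft_force: [-15.3, 4.1, 4.2]
grip_width: 0.16
grasp_force: 118.6
```

```bash
python3 go.py
```

```text
{'clock': 10.45, 'position': [0.5678, 0.0064, 0.072], 'ee_rot': [0.9899, -0.1416, -0.0029, 0.0002], 'ft_force': [-15.284, 4.0591, 4.1774], 'grip_width': 0.1603, 'grasp_force': 118.6488} psi -0.2842 j7 -2.075
```

Hard stop reached at about 15 N. Backing off, lifting and turning by half.

>>> jog_arm(steps=[[[0,0,0,-0.4,0,0,0],[0,0,0,-1.2,0,-0.4,0],[0,0,0,-2,0,-0.8,0],[0,0,-0.32,-2.4,0,-0.8,0],[0,0,-0.8,-2.4,0,-0.8,0],[0,0,-1.44,-2.4,0,-0.8,0],[0,0,-2.12,-2.4,0,-0.8,0],[0,0,-2.8,-2.4,0,-0.8,0],[0,0,-3.48,-2.4,0,-0.8,0],[0,0,-4.16,-2.4,0,-0.8,0],[0,0,-4.84,-2.4,0,-0.8,0],[0,0,-5.52,-2.4,0,-0.8,0],[0,0,-6.2,-2.4,0,-0.8,0],[0,0,-6.8,-2.4,0,-0.8,0],[0,0,-7.2,-2.4,0,-0.8,0],[0,0,-7.2,-2.4,0,-0.8,0]]])

```text
clock: 12.45
position: [0.5136, 0.022, 0.093]
ee_rot: [0.727, 0.687, 0.001, 0.001]
ft_force: [1.0, -0.8, -4.0]
grip_width: 0.163
grasp_force: 117.9
```

```bash
python3 go.py '.636-.11*.9597' '-.0137+.11*.2812' .073 '-.285+np.pi'
```

```text
[ 0.0016  0.0014 -1.3427 -0.0038  0.0171  0.02  ]
{'clock': 12.45, 'position': [0.5136, 0.022, 0.093], 'ee_rot': [0.7269, 0.6867, 0.0007, 0.0007], 'ft_force': [0.9558, -0.782, -4.0062], 'grip_width': 0.1628, 'grasp_force': 117.8974} psi 1.5139 j7 -0.351
```

>>> jog_arm(steps=[[[0,0,-0.36,0,0,0,0],[0,0,-0.88,0,0,0,0],[0,0,-1.52,0,0,0,0],[0,0,-2.2,0,0,0,0],[0,0,-2.88,0,0,0,0],[0,0,-3.56,0,0,0,0],[0,0,-4.24,0,0,0,0],[0,0,-4.84,0,0,0,0],[0,0,-5.2,0,0,0,0],[0,0,-5.3708,-0.152,0.684,0.8,0],[0,0,-5.3708,-0.152,0.684,0.8,0],[0,0,-5.3708,-0.152,0.684,0.8,0]]])

```text
clock: 13.95
position: [0.5298, 0.0178, 0.0729]
ee_rot: [0.142, 0.99, 0.0, 0.0]
ft_force: [-0.3, 0.5, -4.0]
grip_width: 0.161
grasp_force: 118.0
```

```bash
python3 go.py '.636-.083*.9597' '-.0137+.083*.2812' .073 '-.285+np.pi';python3 m2.py pics/p3.png '.636-.11*.9597' '-.0137+.11*.2812' '-.285+np.pi' .021
```

```text
[ 0.0003  0.0003 -0.0007 -0.0278 -0.0004 -0.    ]
{'clock': 13.95, 'position': [0.5298, 0.0178, 0.0729], 'ee_rot': [0.1424, 0.9898, 0.0001, 0.0002], 'ft_force': [-0.322, 0.492, -3.9887], 'grip_width': 0.1614, 'grasp_force': 117.9876} psi 2.8559 j7 0.895
```

View pics/p3.png

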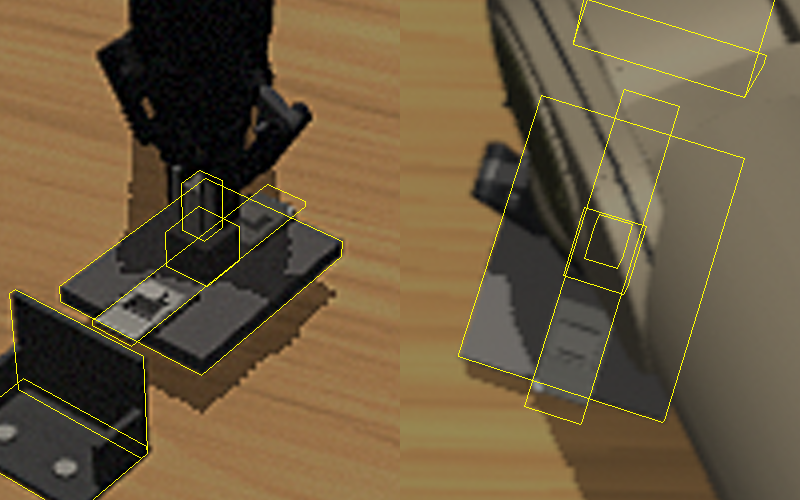

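Picture: the rear latch is pushed home (its tab is shorter than the drawn outline, about (557,395) in the crop). The front tab is out at (120,325) and the lid is level. Now the second press.

>>> jog_arm(steps=[[[0,0,0,-0.48,0,0,0],[0,0,0,-0.88,0,0,0],[0,0,0,-1.08,0,0,0],[0,0,0,-1.16,0,0,0],[0,0,0,-1.24,0,0,0],[0,0,0,-1.32,0,0,0],[0,0,0,-1.4,0,0,0],[0,0,0,-1.44,0,0,0],[0,0,0,-1.48,0,0,0],[0,0,0,-1.48,0,0,0]]])

```text
clock: 15.5
position: [0.5646, 0.0074, 0.0724]
ee_rot: [0.141, 0.99, -0.0, -0.001]
ft_force: [-6.1, 0.7, -4.0]
grip_width: 0.163
grasp_force: 118.4
```

```bash
python3 go.py
```

```text
{'clock': 15.5, 'position': [0.5646, 0.0074, 0.0724], 'ee_rot': [0.1413, 0.99, -0.0001, -0.0008], 'ft_force': [-6.1021, 0.7122, -3.9955], 'grip_width': 0.1628, 'grasp_force': 118.3648} psi 2.858 j7 0.903
```

In the tool's units: -0.003 m is -0.12, -0.002 m is -0.08.

>>> jog_arm(steps=[[[0,0,0,-0.04,0,0,0],[0,0,0,-0.08,0,0,0],[0,0,0,-0.12,0,0,0],[0,0,0,-0.12,0,0,0]]])

```text
clock: 16.0
position: [0.565, 0.0075, 0.0719]
ee_rot: [0.141, 0.99, -0.0, -0.003]
ft_force: [-17.0, 2.4, 3.7]
grip_width: 0.163
grasp_force: 119.5
```

```bash
python3 go.py
```

```text
{'clock': 16.0, 'position': [0.565, 0.0075, 0.0719], 'ee_rot': [0.1409, 0.99, -0.0004, -0.0034], 'ft_force': [-16.9922, 2.3633, 3.7293], 'grip_width': 0.1633, 'grasp_force': 119.4721} psi 2.8589 j7 0.903
```

Both latches are home. The lid centre sits 1.4 mm behind the TCP along tool x. On to the box.

In the tool's units: -0.04 m is -1.6, 0.03 m is 1.2.

>>> jog_arm(steps=[[[0,0,0,0.4,0,0,0],[0,0,0,1.2,0,-0.4,0],[0,0,0,1.8,0,-1.6,0],[0,0,0,2,0,-2.72,0],[0,0,0,2,0,-2.72,0],[0,0,0,2,0,-2.72,0]]])

```text
clock: 16.75
position: [0.5202, 0.0198, 0.1399]
ee_rot: [0.142, 0.99, -0.0, 0.0]
ft_force: [-0.3, 0.4, -4.8]
grip_width: 0.163
grasp_force: 118.3
```

```bash
python3 go.py .5439 .2439 .14 '.343+np.pi'
```

```text
[-5.000e-04  2.000e-04 -6.275e-01  4.020e-02  2.217e-01 -2.000e-04]
{'clock': 16.75, 'position': [0.5202, 0.0198, 0.1399], 'ee_rot': [0.1418, 0.9899, -0.0002, 0.0001], 'ft_force': [-0.3022, 0.3606, -4.8], 'grip_width': 0.1631, 'grasp_force': 118.325} psi 2.8571 j7 0.961
```

In the tool's units: 0.2217 m is 8.868, 0.21 m is 8.4, -0.6275 rad is -2.51.

>>> jog_arm(steps=[[[0,0,-0.24,0.16,0.8,0,0],[0,0,-0.64,0.4,2.2,0,0],[0,0,-1.12,0.72,4,0,0],[0,0,-1.6,1.04,5.8,0,0],[0,0,-2.04,1.32,7.4,0,0],[0,0,-2.36,1.52,8.4,0,0],[0,0,-2.51,1.608,8.868,0,0],[0,0,-2.51,1.608,8.868,0,0],[0,0,-2.51,1.608,8.868,0,0],[0,0,-2.51,1.608,8.868,0,0]]])

```text
clock: 18.0
position: [0.5441, 0.2431, 0.1405]
ee_rot: [-0.17, 0.985, -0.0, 0.0]
ft_force: [0.1, -0.5, -5.0]
grip_width: 0.161
grasp_force: 118.3
```

```bash
python3 go.py .5439 .2439 .107 '.343+np.pi';python3 m2.py pics/p4.png .5452 .2444 '.343' .088
```

```text
[-0.0009 -0.0001 -0.0017 -0.0001  0.0009  0.0335]
{'clock': 18.0, 'position': [0.5441, 0.2431, 0.1405], 'ee_rot': [-0.1698, 0.9855, -0.0005, 0.0001], 'ft_force': [0.1323, -0.4786, -4.9648], 'grip_width': 0.1609, 'grasp_force': 118.2553} psi -2.8003 j7 1.085
```

View pics/p4.png

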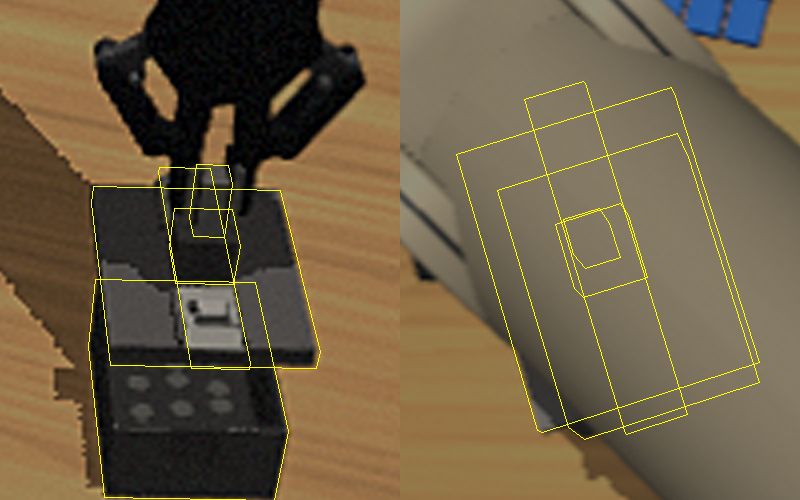

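Picture: the lid overlay matches, level and centred over the box (scene-crop lid centre about (205,280)). Lowering.

In the tool's units: 0.044 m is 1.76, 0.041 m is 1.64.

>>> jog_arm(steps=[[[0,0,0,0,0.02,0.4,0],[0,0,0,0,0.02,1,0],[0,0,0,0,0.02,1.32,0],[0,0,0,0,0.02,1.48,0],[0,0,0,0,0.02,1.64,0],[0,0,0,0,0.02,1.76,0],[0,0,0,0,0.02,1.76,0]]])

```text
clock: 19.18
position: [0.5435, 0.2449, 0.0965]
ee_rot: [-0.171, 0.985, -0.0, -0.0]
ft_force: [-0.1, -0.2, -3.9]
grip_width: 0.159
grasp_force: 118.2
```

```bash
python3 go.py
```

```text
{'clock': 19.175, 'position': [0.5435, 0.2449, 0.0965], 'ee_rot': [-0.171, 0.9853, -0.0, -0.0], 'ft_force': [-0.0937, -0.2022, -3.944], 'grip_width': 0.1586, 'grasp_force': 118.2363} psi -2.798 j7 1.056
```

In the tool's units: 0.0045 m is 0.18, 0.004 m is 0.16.

>>> jog_arm(steps=[[[0,0,0,0,0,0.04,0],[0,0,0,0,0,0.08,0],[0,0,0,0,0,0.12,0],[0,0,0,0,0,0.16,0],[0,0,0,0,0,0.18,0],[0,0,0,0,0,0.18,0],[0,0,0,0,0,0.18,0]]])

```text
clock: 20.05
position: [0.5435, 0.245, 0.0923]
ee_rot: [-0.171, 0.985, -0.0, 0.0]
ft_force: [-1.6, -0.3, -1.1]
grip_width: 0.164
grasp_force: 118.9
```

```bash
python3 go.py
```

```text
{'clock': 20.05, 'position': [0.5435, 0.245, 0.0923], 'ee_rot': [-0.171, 0.9853, -0.0, 0.0001], 'ft_force': [-1.5981, -0.3388, -1.1464], 'grip_width': 0.1641, 'grasp_force': 118.9302} psi -2.798 j7 1.053
```

Contact is beginning at the expected height; a touch further.

>>> jog_arm(steps=[[[0,0,0,0,0,0.04,0],[0,0,0,0,0,0.08,0],[0,0,0,0,0,0.08,0],[0,0,0,0,0,0.08,0]]])

```text
clock: 20.55
position: [0.5436, 0.245, 0.0921]
ee_rot: [-0.171, 0.985, -0.001, 0.0]
ft_force: [-8.5, -6.1, 18.5]
grip_width: 0.163
grasp_force: 121.9
```

```bash
python3 go.py
```

```text
{'clock': 20.55, 'position': [0.5436, 0.245, 0.0921], 'ee_rot': [-0.1709, 0.9853, -0.0006, 0.0004], 'ft_force': [-8.5483, -6.1192, 18.5111], 'grip_width': 0.1632, 'grasp_force': 121.9137} psi -2.798 j7 1.052
```

Seated (18 N, right height). Release, go down to the collar and grip it.

>>> jog_arm(steps=[[[0,0,0,0,0,-0.06,0],[0,0,0,0,0,-0.06,1],[0,0,0,0,0,-0.06,1],[0,0,0,0,0,-0.06,1],[0,0,0,0,0,-0.06,1],[0,0,0,0,0,-0.06,1],[0,0,0,0,0,-0.06,1],[0,0,0,0,0,-0.06,1]]], squeeze=60)

```text
clock: 21.55
position: [0.5435, 0.2449, 0.0916]
ee_rot: [-0.171, 0.985, -0.0, 0.0]
ft_force: [-0.0, -0.6, -0.3]
grip_width: 0.998
grasp_force: 0.0
```

```bash
python3 go.py .5436 .245 .067 '.343+np.pi';python3 m2.py pics/p5.png .5452 .2444 .343 .04
```

```text
[-0.0001  0.      0.0006 -0.0001  0.0001  0.0246]
{'clock': 21.55, 'position': [0.5435, 0.2449, 0.0916], 'ee_rot': [-0.171, 0.9853, -0.0, 0.0], 'ft_force': [-0.0353, -0.6115, -0.2974], 'grip_width': 0.9979, 'grasp_force': 0.0} psi -2.798 j7 1.053
```

View pics/p5.png

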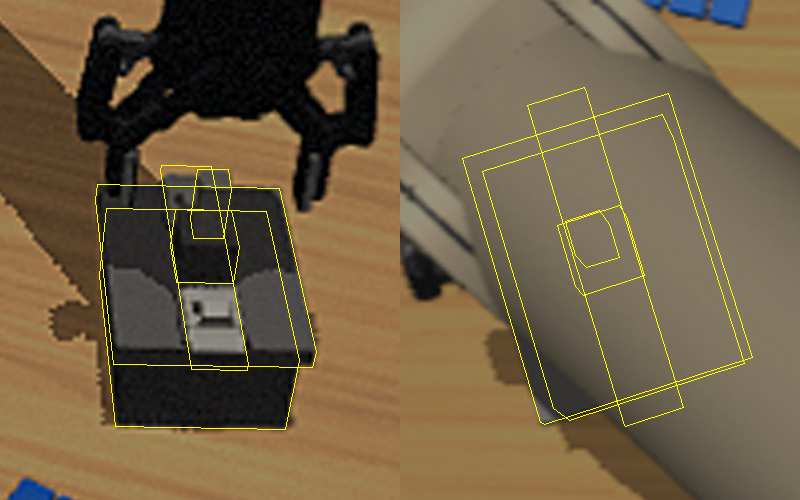

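Picture: the lid sits level on the box and the overlay matches at seated height (scene-crop lid front edge at y≈365). Fingers are open either side of the stem. Gripping the collar.

In the tool's units: 0.0246 m is 0.984, 0.018 m is 0.72.

>>> jog_arm(steps=[[[0,0,0,0,0,0.4,1],[0,0,0,0,0,0.72,1],[0,0,0,0,0,0.984,1],[0,0,0,0,0,0.984,1],[0,0,0,0,0,0.984,0],[0,0,0,0,0,0.984,0],[0,0,0,0,0,0.984,0],[0,0,0,0,0,0.984,0],[0,0,0,0,0,0.984,0],[0,0,0,0,0,0.984,0],[0,0,0,0,0,0.984,0]]], squeeze=50)

```text
clock: 23.22
position: [0.5437, 0.245, 0.0674]
ee_rot: [-0.171, 0.985, -0.0, 0.0]
ft_force: [-0.4, -0.9, 5.5]
grip_width: 0.342
grasp_force: 51.0
```

```bash
python3 go.py
```

```text
{'clock': 23.225, 'position': [0.5437, 0.245, 0.0674], 'ee_rot': [-0.1709, 0.9853, -0.0, 0.0003], 'ft_force': [-0.397, -0.8646, 5.5113], 'grip_width': 0.3419, 'grasp_force': 51.0067} psi -2.7981 j7 1.036
```

>>> jog_arm(steps=[[[0,0,0,0,0,-0.12,0],[0,0,0,0,0,-0.24,0],[0,0,0,0,0,-0.4,0],[0,0,0,0,0,-0.56,0],[0,0,0,0,0,-0.56,0],[0,0,0,0,0,-0.56,0]]])

```text
clock: 23.98
position: [0.5435, 0.2448, 0.0809]
ee_rot: [-0.171, 0.985, -0.0, -0.0]
ft_force: [-0.8, -0.2, -2.3]
grip_width: 0.336
grasp_force: 50.1
```

```bash
python3 go.py
```

```text
{'clock': 23.975, 'position': [0.5435, 0.2448, 0.0809], 'ee_rot': [-0.171, 0.9853, -0.0001, -0.0], 'ft_force': [-0.8107, -0.1725, -2.325], 'grip_width': 0.3355, 'grasp_force': 50.1262} psi -2.798 j7 1.045
```

About 2 N: the outer lid alone. Continue up.

The manual's scale: shifts go in units of 25 mm and turns go in units of 0.25 rad. Converting my numbers, -0.11 m is -4.4, -0.1 m is -4.

>>> jog_arm(steps=[[[0,0,0,0,0,-0.4,0],[0,0,0,0,0,-0.88,0],[0,0,0,0,0,-1.36,0],[0,0,0,0,0,-1.84,0],[0,0,0,0,0,-2.32,0],[0,0,0,0,0,-2.8,0],[0,0,0,0,0,-3.4,0],[0,0,0,0,0,-4,0],[0,0,0,0,0,-4.4,0],[0,0,0,0,0,-4.4,0],[0,0,0,0,0,-4.4,0],[0,0,0,0,0,-4.4,0]]])

```text
clock: 25.48
position: [0.5433, 0.2447, 0.1904]
ee_rot: [-0.171, 0.985, -0.0, -0.0]
ft_force: [0.1, -0.1, -2.2]
grip_width: 0.342
grasp_force: 50.1
```

```bash
python3 go.py; python3 m2.py pics/p6.png .5452 .2444 .343 .15
```

```text
{'clock': 25.475, 'position': [0.5433, 0.2447, 0.1904], 'ee_rot': [-0.171, 0.9853, -0.0001, -0.0004], 'ft_force': [0.0706, -0.138, -2.1926], 'grip_width': 0.3419, 'grasp_force': 50.1496} psi -2.798 j7 1.113
```

View pics/p6.png

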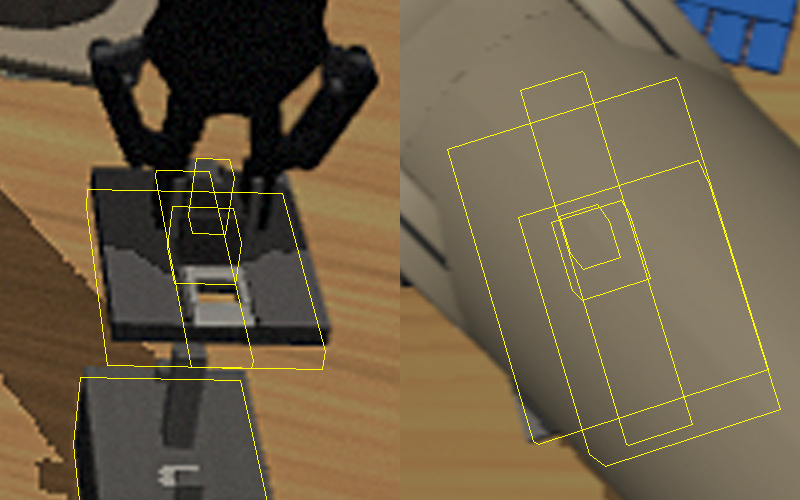

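Picture: the outer lid hangs level in the gripper and the stem stands clear below at about (185,390) in the crop. The inner lid stays seated in the box. Handing in.

```bash
python3 -c "from workcell import manip;print(manip.hand_in())"
```

```text
the job is handed in; nothing more can be done
None
```

I handed the job in at about 25.5 s with no verdict shown: both latches were pressed to their hard stops, the inner lid is seated in the box, and the outer lid is held level about 134 mm above the inner lid's underside.

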